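Power down the test supply, free the sagging gate bolt and hold the cage gate ajar

TASK

Bring the test supply's fader fully down to its zero end first, so that the test cage is safe to open. Then lift the cage's sagging barrel bolt over the bent keeper while you draw it back, easing it rather than wrenching it against the keeper, swing the gate out until its free edge stands about 8 cm clear of the frame, and hold it there for me: the gate springs shut by itself, so finish with the gripper still holding the gate (or its bolt). Leave everything else on the bench where it is.

Things in the scene. Friction and masses are not known exactly. Their poses are not given: they have to be found in the camera images.
- fader (a joint): fader (slide control) on top of the test supply: a black plastic cap 24 mm wide across the track, 16 mm long along it, 24 mm tall, its underside 6 mm above the case top. Value in m: distance of the cap from the zero end of its track, 0 = hard against the zero stop, 0.100 = full output. Slides with about 2 N of friction and stays where it is left.
- fader_top (a point): centre of the top face of the fader cap, 90 mm above the table. Its x axis points along the track, away from the zero end (the zero end is the one nearest the robot, marked by a green bar beside the track; the other ticks are white); its y axis points across the cap's 24 mm width.
- supply: low white test supply, dark top plate, 240 deep (its x) x 150 wide (its y), case top at 60 mm; fixed. Origin: centre of its underside. Fader track along its x at y = -20 mm, from x = -70 (zero) to +30. Also on top, nothing above 76 mm: meter window at (70, 35), round knob at (-20, 40), two terminals at (-85, 25) and (-85, 50). It sometimes changes sides with the soldering station.
- cage: wire-mesh test cage (a circuit board inside), grey tube frame 240 mm deep (its x) x 328 mm wide (its y) x 250 mm high; fixed. Origin: centre of its underside. The gate is in its front face, x = -120 mm, towards the robot; its hinge axis is at (-120, +140) mm.
- gate_swing (a joint): swing in rad of the yellow-framed gate in the cage's front (272 wide, z 14 to 223, 12 mm thick), hinged upright on its left edge as the robot sees it (+y). 0 shut; grows as the free right edge comes out towards the robot (clockwise from above: minus the value about z). A spring shuts it when let go: 0.5 N m when shut, 0.75 N m at 0.3 rad.
- gate: the same gate as a body, carrying the barrel bolt. Origin on the hinge axis at table height; with the gate shut its axes are those of the cage; its front face is x = 0 and it extends along its -y to the stile edge at y = -275 mm. The bolt is on its top rail (z 173 to 223 mm); bolt straps stand out to x = -36 mm.
- gate_hinge (a point): point on the gate's hinge axis, 200 mm above the table; axes turn with the gate.
- gate_edge (a point): front corner of the gate's free edge (latch stile), 200 mm above the table, 275 mm from the hinge axis. 0.3 rad of opening brings it about 81 mm out of the frame.
- bolt_slide (a joint): the barrel bolt's travel in m: 0 = thrown (nose in the keeper), grows as it is drawn along the gate towards the hinge (cage +y), 0.042 = fully drawn against its stop. From 0.022 the nose is clear of the keeper and the gate can swing. 2.5 N of friction; it stays where it is left.
- bolt_lift (a joint): sag of the barrel bolt in rad: 0 = sagging as found (nose hanging 0.05 below level), grows as the knob is lifted; the bolt swings up about its tail strap, 120 mm from the knob on the hinge side, to 0.14 at the stop. It weighs about 2.5 N at the knob and drops again when not held.
- bolt_knob (a point): middle of the grip of the bolt's red handle, some 194 mm above the table when thrown and sagging, 72 mm in front of the gate's face, 195 mm from the hinge axis along the gate. The handle is a round sleeve 14 mm thick standing straight out of the gate (its -x), from 46 to 98 mm off the face, then a 22 mm wide end button to 106 mm. Site x as the gate's x, y along the bolt towards the hinge.
- keeper: steel keeper on the cage's right post: floor, a cheek in front of the bolt's nose, and towards the gate a lip bent up 13 mm above the bottom of the sagging hooked nose. The hook catches behind it unless the knob is lifted 7.5 mm and kept up over the first 22 mm of pull; lift 9 to 12 mm, then pull level. Origin: on the gate's hinge axis, table height; lip at (-19, -281, 180) mm in its frame.
- station: blue soldering station with its iron in a stand, 200 mm deep, 120 mm wide, 155 mm high; fixed. Origin: centre of its underside. Leave alone.
- solder_reel: aluminium solder reel, 54 mm diameter, 40 mm tall, upright. Origin: centre of its underside. Leave alone.
- screwdriver: screwdriver with red handle, 170 mm long, lying. Origin: middle of its length, on the table. Leave alone.
- cutters: side cutters with orange grips, about 140 mm long, lying. Origin: near the joint, on the table. Leave alone.
- meter: yellow multimeter lying on the left of the bench, 150 x 78 x 42 mm. Origin: centre of its underside. Leave alone.
- cup: plain purple-grey drinking cup to the right of the cage, 76 mm across, 95 mm tall. Origin: centre of its underside. Leave alone.
- flux_tin: small round tin, 52 mm across, 30 mm tall, standing on the cage's roof. Origin: centre of its underside. Leave alone.
- parts_tray: clear parts tray, 100 x 140 x 30 mm, far right. Origin: centre of its underside. Leave alone.

How it is judged:
By the outcome, as a careful person would: the job done as asked, in the order asked, and still so for the second after the job is handed in, while the arm keeps its last pose, push and grip.
It also fails if it takes over 48 s, if anything falls off the work surface, if the arm or the gripper's body presses on something with over 40 N, if the wrist force passes 120 N, or if a joint passes its speed limit or range.

ROBOT

A 7-joint arm with a two-finger parallel gripper is mounted at the origin on the work surface. World frame = base frame: x ahead of the robot, y to its left, z up, the work surface at z = 0. Lengths are in mm, angles in rad, forces in N, time in s.
With the tool pointing down it reaches from about 400 to 900 mm from the base axis. Payload 5.6 kg.
Tool frame: the origin (TCP) lies midway between the tips of the shut fingers; the grasp point (between the pads) lies 19 mm behind it; x points along the fingers, y is the direction in which the jaws open and shut, and the axes are right-handed (so a half turn about x gives the same grasp; the last joint's range is limited). The gripper opens to 92 mm and grips with 3 to 60 N. Pads are 20 mm wide; open, the fingers measure 128 mm over their backs; the gripper's body (75 mm by 189 mm) begins 69 mm behind the grasp point.
Start: joints at [1.107, 0.468, -0.012, 1.603, 0.006, 1.071, -0.056], TCP at [265.479, -593.322, 175.992] pointing down, gripper open.
Joint ranges: [-2.53, 2.53], [-0.31, 2.02], [-1.57, 1.55], [0.28, 2.44], [-1.29, 4.43], [0.15, 1.84], [-2.92, 2.92]. Speed limits (rad/s): [2.57, 2.57, 3.14, 3.14, 3.14, 3.14, 3.14].

INTERFACE

Orientations are given as a rotation vector (axis times angle).
In Python, from cell import robot, grip, kin, viewer gives the robot as it stands. Calls block until the motion is done:
- robot.movep(position, orientation): joint-space move of the TCP to a pose.
- robot.servo_line(position, feed=150, rotation=None): straight line of the TCP; rotation=None keeps the orientation; feed is the mean speed in mm/s.
- robot.goto_joints(angles): joint-space move.
- grip(opening, newtons=None): opening from 0.0 (shut) to 1.0 (fully open); newtons is the grip in N (None keeps the last); returns when the fingers have stopped.
- robot.hold(seconds).
- kin.ik(position, orientation): joint angles nearest the present ones, or None.
- robot.observe(): the state.
- viewer.read_camera(name): name is "scene" or "top" or "wrist"; returns the picture (480x640x3 uint8, red, green, blue); there is no depth.
- viewer.camera_info(name): a dict with "camera_matrix" (3x3 intrinsics, pixels), "R" (3x3) and "t" (3): a world point X has camera coordinates R X + t. Camera axes: x right, y down, z forward; pixel columns grow to the right and rows downward; lengths in mm; the calibration is good to about 2 mm. A picture is of the moment at which its call begins: read the wrist's pose just before it. camera_info takes no time and is no camera call; for the wrist camera it gives the pose at the moment of the call.
A pose or a line that the arm cannot do raises robot.IKError and nothing moves.
- robot.job_done(): hands the job in, once; it reports no verdict.
Trained networks look in the newest picture that a camera, given by its name, has taken for a name from the list of things; names that differ only in an ending like _2 or _b are one class to them, and where a whole thing is asked for, a point or a joint stands for the part that bears it (a point fixed in the world has none). Each returns a list of dicts, best first, with "confidence" (0 to 1); they miss things now and then, are a little off and sometimes report something else, mostly with a low value. They report only what shows in the picture. A call takes as long as a camera call.
- viewer.silhouettes(name, camera): "mask" (480x640 bool, what is visible of it).
- viewer.pinpoint(name, camera): "at" ([x, y, z] in mm, in the coordinates of the camera as it stood for that picture, good to about 4 mm: a listed point, or the origin of a listed thing).
The state is a dict: "t": time; "joints": joint angles; "joint_velocities": joint speeds; "joint_torque": joint torques, N m; "tcp_pos": TCP position; "tcp_rot": TCP orientation; "contact_force": force on the tool from outside, world axes, zero at the start; "wrist_torque": the same for the moment, N m; "grip_width": opening from 0.0 (shut) to 1.0 (fully open).
Only numpy, scipy, OpenCV 4.12 (cv2) and the standard library are available. Lean on these libraries where they do the work, as an engineer would, in place of code of your own. Each camera call takes 0.05 s, during which the arm holds its last target. There are 200 camera calls.

## Working session

There is one attempt and no reset: what is moved stays moved. The work goes in short steps, each a Python script; the robot and the scene stay as the last script left them, time stands still between calls to the robot, and variables do not carry over. Pictures are saved under pics/ and viewed, about 8 in all and at most 12, crops included, and the job is handed in when it is done.

```bash
ls; mkdir -p pics; cat > h.py <<'E'
import numpy as np, cv2
from scipy.spatial.transform import Rotation as R
from cell import robot, grip, kin, viewer
def save(cam,fn):
    im=viewer.read_camera(cam); cv2.imwrite('pics/'+fn,im[:,:,::-1]); return im
def pin(name,cam,info):
    out=[]
    for d in viewer.pinpoint(name,cam)[:2]:
        out.append((round(d['confidence'],2),np.round(info['R'].T@(np.array(d['at'])-info['t']),1)))
    return out
def rv(xa,ya):
    xa=np.array(xa,float);ya=np.array(ya,float);xa/=np.linalg.norm(xa);ya-=xa*(xa@ya);ya/=np.linalg.norm(ya)
    return R.from_matrix(np.c_[xa,ya,np.cross(xa,ya)]).as_rotvec()
E
python3 - <<'E'
from h import *
for c in ['scene','top']:
    i={k:np.array(v) for k,v in viewer.camera_info(c).items() if k in('R','t','camera_matrix')}
    save(c,c+'0.png')
    print(c,'cam pos',np.round(-i['R'].T@i['t']))
    for n in ['fader_top','supply','cage','gate_hinge','gate_edge','bolt_knob','station','keeper','cup','solder_reel','screwdriver','cutters']:
        print(n,pin(n,c,i))
print(robot.observe())
E
```

```text
pics
scene cam pos [1014. -826. 1304.]
fader_top [(0.43, array([421.7, 285.3,  93.7]))]
supply [(0.69, array([442.4, 298.7,   1.6]))]
cage [(0.64, array([7.801e+02, 7.970e+01, 3.000e-01])), (0.15, array([668.8, 223. , 200.6]))]
gate_hinge [(0.83, array([670.6, 223.3, 200.6]))]
gate_edge [(0.72, array([660.1, -55. , 202.8]))]
bolt_knob [(0.7, array([592.5,  32.8, 196.3]))]
station [(0.73, array([736.5,  -1.3, 241.8])), (0.63, array([ 452.8, -279.8,    1.2]))]
keeper []
cup [(0.63, array([ 678.3, -144.5,   -5.7]))]
solder_reel [(0.72, array([ 4.269e+02, -1.350e+01, -1.000e-01]))]
screwdriver [(0.47, array([410.1, 105.5,   0.6]))]
cutters [(0.57, array([ 368. , -111.6,   -0.6]))]
top cam pos [ 4.000e+02 -1.000e+00  1.356e+03]
fader_top [(0.49, array([ 363., -109.,    1.]))]
supply [(0.9, array([445.9, 295.6,  -0.8])), (0.46, array([659.5, -50. , 202.2]))]
cage [(0.91, array([784.2,  79.4,   2.1])), (0.57, array([594.2, 456.8,  -1.1]))]
gate_hinge [(0.55, array([669.1, 219.6, 201.1])), (0.2, array([443.7, 293.9,  -1.4]))]
gate_edge [(0.96, array([662. , -51.7, 201.2])), (0.34, array([669
[... 458 characters left out ...]
7.3]))]
{'t': 1.3, 'joints': array([ 1.10702029,  0.46750107, -0.01162418,  1.6027437 ,  0.0060026 ,
        1.07141813, -0.05627959]), 'joint_velocities': array([ 0.00049867,  0.0001871 ,  0.00074383,  0.00073967, -0.00100217,
       -0.00137587, -0.00169818]), 'joint_torque': array([ 9.78293829e-04, -5.20408809e+01, -1.20948357e-02, -2.44050550e+01,
       -5.67142759e-02,  1.13733267e-02,  1.12781319e-05]), 'tcp_pos': array([ 265.46515325, -593.29191497,  175.97354812]), 'tcp_rot': array([ 1.98927109,  0.42481125, -1.98935105]), 'contact_force': array([-1.11842642,  0.34006981, -0.94171739]), 'wrist_torque': array([-0.0307121 , -0.00557622,  0.00768097]), 'grip_width': 0.9977661949185741}
```

View pics/top0.png

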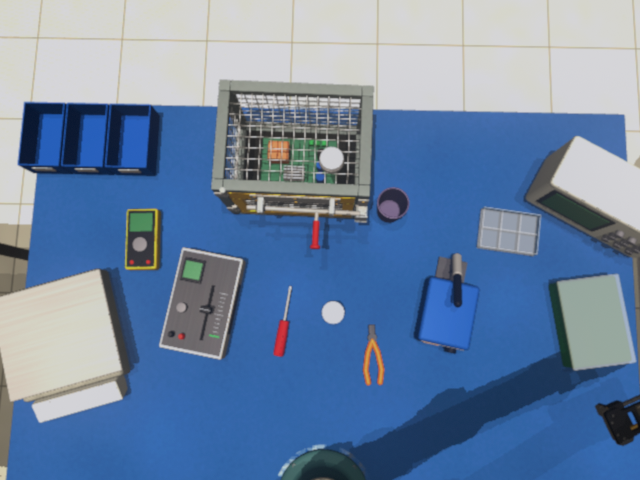

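View pics/scene0.png

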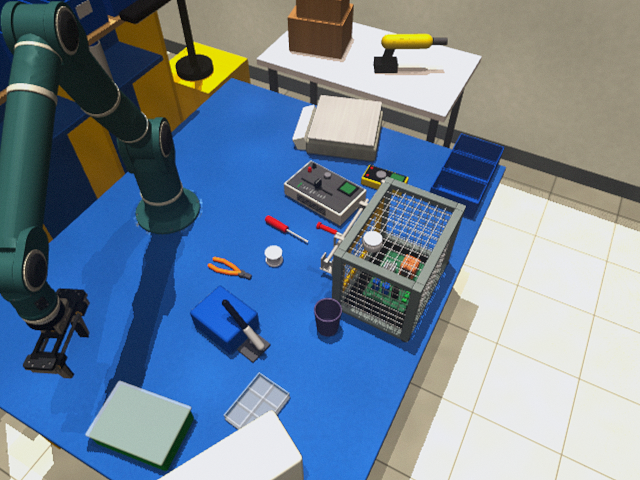

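The supply is on the left, yawed about -0.2 rad. The cap sits near top px (207,308), with the green zero bar at (214,336). The cage is shut, and its red handle is at px (316,232). Next I'll get the supply yaw from its mask, move above the fader and look with the wrist camera.

```bash
python3 - <<'E'
from h import *
m=viewer.silhouettes('supply','top')[0]['mask'].astype(np.uint8)
i=viewer.camera_info('top'); K,Rm,t=[np.array(i[k]) for k in('camera_matrix','R','t')]
box=cv2.boxPoints(cv2.minAreaRect(max(cv2.findContours(m,0,2)[0],key=cv2.contourArea)))
C=-Rm.T@t
def w(p,z):
    d=Rm.T@np.linalg.inv(K)@[p[0],p[1],1]; return (C+d*(z-C[2])/d[2])[:2]
P=np.array([w(p,60) for p in box]); e=[P[1]-P[0],P[2]-P[1]]; e=max(e,key=np.linalg.norm); e*=np.sign(e[0])
yaw=np.arctan2(e[1],e[0]); print(P.round(),P.mean(0),'yaw',yaw,np.linalg.norm(e))
a=np.array([np.cos(yaw),np.sin(yaw),0]); 
o=rv([0,0,-1],[-a[1],a[0],0]); o2=rv([0,0,-1],[a[1],-a[0],0])
print(np.round(robot.observe()['tcp_rot'],2))
p=robot.observe()['tcp_pos']
robot.servo_line(p+[0,0,200],feed=300)
# choose the orientation with the smaller last-joint turn
def pick(q,os): 
    s=[(abs(np.array(k)-robot.observe()['joints']).max(),j) for j,k in enumerate(kin.ik(q,x) for x in os) if k is not None]; print(s); return os[min(s)[1]]
tgt=np.array([423,285,0])+a*15+[0,0,300]
o=pick(tgt,[o,o2]); robot.movep(tgt,o)
grip(0.0,20)
i=viewer.camera_info('wrist'); save('wrist','w1.png'); i={k:np.array(v) for k,v in i.items() if k in('R','t')}
print(pin('fader_top','wrist',i),pin('supply','wrist',i)); s=robot.observe(); print(s['t'],s['tcp_pos'],s['contact_force'],o)
E
```

```text
[[338. 391.]
 [577. 353.]
 [546. 194.]
 [309. 236.]] [442.49230222 293.43182797] yaw -0.1577502072662468 241.96063510562826
[ 1.99  0.42 -1.99]
[(np.float64(1.2553312480394438), 0), (np.float64(2.6961006471002484), 1)]
[(0.55, array([406.9, 102.7,  -1.7])), (0.54, array([421. , 281. ,  91.1]))] [(0.97, array([448. , 297.2,  -3. ]))]
6.8 [437.80729558 282.65734786 299.9983962 ] [ 0.53897997  1.32745512 -0.25338912] [ 0.12387355  1.5672443  -0.12387355]
```

View pics/w1.png

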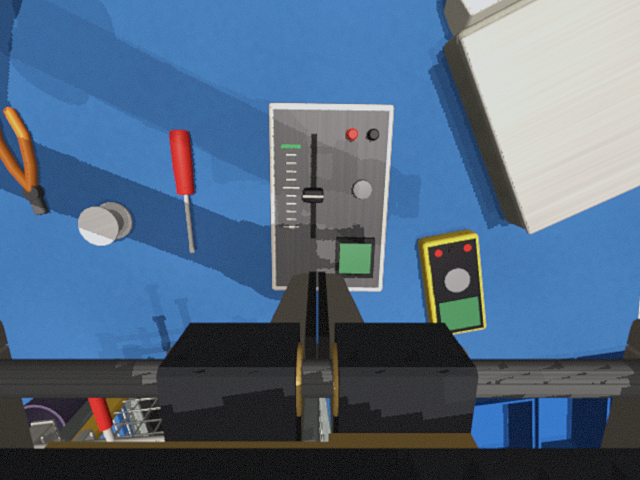

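The wrist view shows the cap at (313,195) on a track that runs vertically in the image, with the green zero bar at row 146. I'll lower the closed fingers behind the cap and push it to the stop.

```bash
python3 - <<'E'
from h import *
yaw=-0.158; a=np.array([np.cos(yaw),np.sin(yaw),0]); c=np.array([421.5,282,0])
robot.servo_line(c+a*36+[0,0,110],feed=250)
robot.servo_line(c+a*36+[0,0,72],feed=120)
f0=robot.observe()['contact_force']; print(f0)
d=36
robot.servo_line(c-a*15+[0,0,72],feed=70); d=-15
while d>-45:
    d-=2; robot.servo_line(c+a*d+[0,0,72],feed=40)
    s=robot.observe(); f=(s['contact_force']-f0)@a; print(d,round(f,1),((s['tcp_pos']-c)@a).round(1))
    if f>9: break
robot.hold(0.2); print(robot.observe()['contact_force']-f0)
robot.servo_line(c+a*(d+12)+[0,0,72],feed=100)
robot.servo_line(c+a*(d+12)+[0,0,290],feed=300)
i=viewer.camera_info('wrist'); save('wrist','w2.png'); i={k:np.array(v) for k,v in i.items() if k in('R','t')}
print(pin('fader_top','wrist',i)); s=robot.observe(); print(s['t'],s['tcp_pos'],s['contact_force'])
E
```

```text
[ 0.34885572 -0.40277713  1.01083996]
-17 -1.0 -16.9
-19 -0.4 -19.1
-21 -0.6 -21.2
-23 -0.6 -23.1
-25 -0.2 -25.1
-27 -0.0 -27.1
-29 -0.8 -29.1
-31 -0.8 -31.1
-33 -0.9 -33.1
-35 -0.9 -35.1
-37 0.3 -37.1
-39 -0.1 -39.1
-41 -0.6 -41.1
-43 -0.1 -43.2
-45 -0.1 -45.1
[-0.10562323 -0.07582349 -0.6136378 ]
[]
14.25 [388.06580284 286.30289599 288.21872814] [-0.58055187  0.01634709  0.64875921]
```

View pics/w2.png

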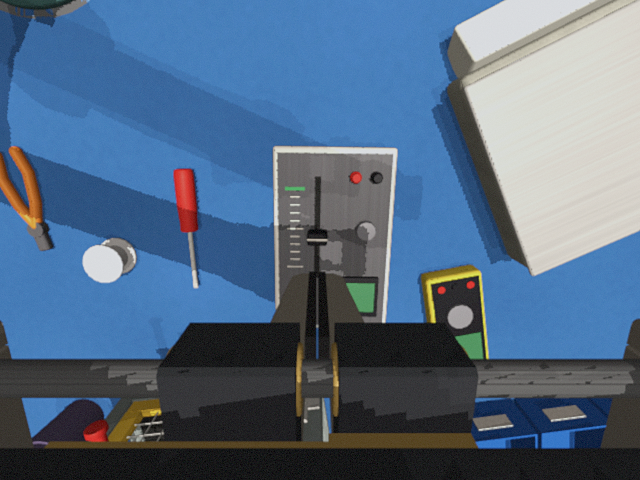

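The cap did not move: it is still 49 px from the green bar, and no force was felt. I'll check the geometry by back-projecting the pixels.

```bash
python3 - <<'E'
from h import *
i=viewer.camera_info('wrist'); K,Rm,t=[np.array(i[k]) for k in('camera_matrix','R','t')]; C=-Rm.T@t
def w(p,z):
    d=Rm.T@np.linalg.inv(K)@[p[0],p[1],1]; return (C+d*(z-C[2])/d[2]).round(1)
print('cam',C.round(), Rm.round(2).tolist())
for n,p,z in [('cap',(317,235),90),('green',(294,188),60),('tracktop',(318,177),60),('caseTL',(274,148),60),('caseTR',(396,150),60)]: print(n,w(p,z))
s=robot.observe(); T=s['tcp_pos']; x=Rm@T+t; print('tcp px',(K@x/x[2]).round(), s['grip_width'],s['tcp_rot'])
save('scene','s2.png')
im=cv2.imread('pics/s2.png')[150:270,240:440]; cv2.imwrite('pics/s2c.png',cv2.resize(im,None,fx=4,fy=4,interpolation=2))
print(viewer.pinpoint('fader_top','scene')[:1])
E
```

```text
cam [317. 298. 496.] [[0.16, 0.99, -0.0], [0.95, -0.15, 0.26], [0.25, -0.04, -0.97]]
cap [419.1 280.9  90. ]
green [364.2 261.2  60. ]
tracktop [355.7 292.   60. ]
caseTL [314.2 246.   60. ]
caseTR [338.8 387.9  60. ]
tcp px [317. 265.   1.] 0.0021002867890196307 [ 0.12223726  1.56988849 -0.12503091]
[{'at': [4.6, -211.3, 1732.4], 'confidence': 0.64}]
```

View pics/s2c.png

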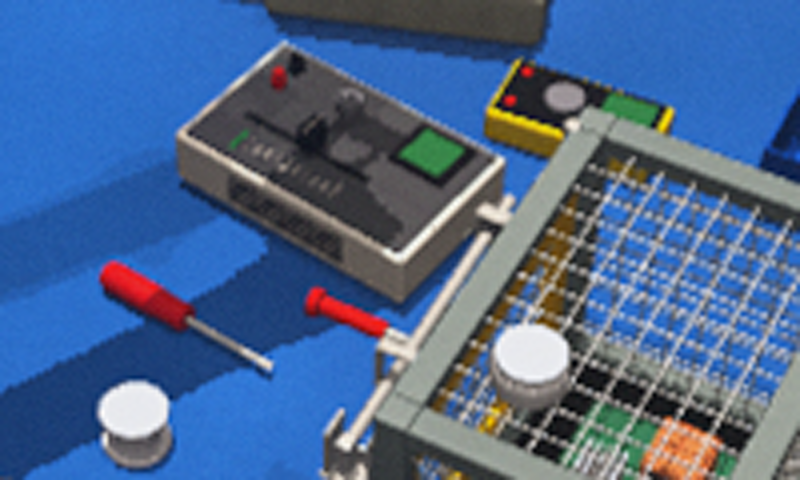

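The cap really is at (419,281), so the closed-finger push met nothing. I'll grip the cap instead, because the grip width will show directly whether I have it.

```bash
python3 - <<'E'
from h import *
yaw=-0.158; a=np.array([np.cos(yaw),np.sin(yaw),0]); c=np.array([419.5,281,0])
grip(0.55,12)
robot.servo_line(c+[0,0,120],feed=300)
robot.servo_line(c+[0,0,70],feed=120)
grip(0.0,12)
s=robot.observe(); f0=s['contact_force']; print(s['t'],s['tcp_pos'],s['grip_width'],f0)
save('wrist','w3.png')
E
```

```text
17.325 [419.4701198  281.01747299  69.98426808] 0.005618059927442152 [ 0.27808671  0.85889351 -0.91045285]
```

View pics/w3.png

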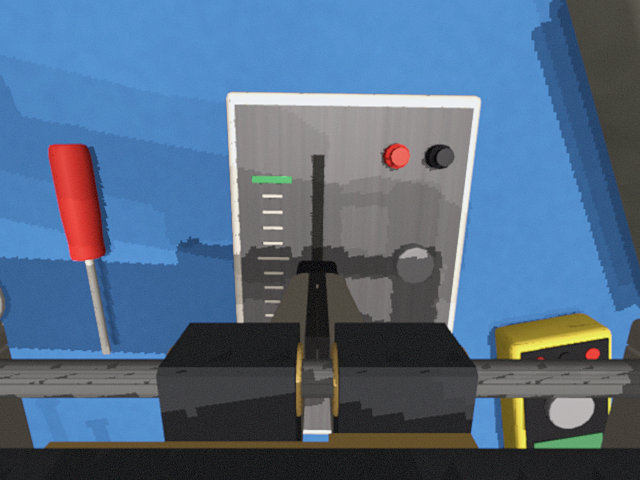

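The fingers are shut (0.006) on what should be the cap. I'll zoom the wrist view and the scene camera together.

```bash
python3 - <<'E'
from h import *
save('scene','s3.png')
A=cv2.resize(cv2.imread('pics/w3.png')[140:340,217:417],(600,600),interpolation=2)[:, 100:500]
i=viewer.camera_info('scene'); K,Rm,t=[np.array(i[k]) for k in('camera_matrix','R','t')]
x=Rm@robot.observe()['tcp_pos']+t; p=(K@x/x[2])[:2].astype(int); print(p)
B=cv2.imread('pics/s3.png')[p[1]-45:p[1]+45,p[0]-30:p[0]+30]
cv2.imwrite('pics/m3.png',np.hstack([A,cv2.resize(B,(400,600),interpolation=2)]))
i=viewer.camera_info('wrist'); i={k:np.array(v) for k,v in i.items() if k in('R','t')}
print(pin('fader_top','wrist',i))
i=viewer.camera_info('scene'); i={k:np.array(v) for k,v in i.items() if k in('R','t')}
print(pin('fader_top','scene',i))
print(K[0,0],robot.observe()['t'])
E
```

```text
[316 184]
[]
[(0.73, array([ 637.4, -442.3,    3.1])), (0.64, array([423.4, 283.7,  92.2]))]
524.6489675333615 17.525
```

View pics/m3.png

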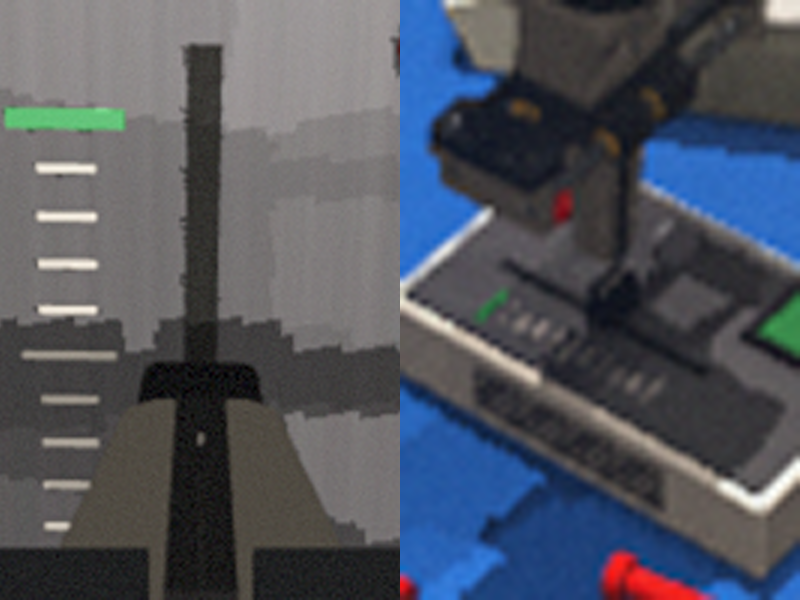

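The crops show the real fingertips ending just above the cap, although the TCP reads z = 70. The true tips are therefore at least 20 mm short of the nominal TCP. I'll measure that by gently touching the cap top (z = 90) with shut fingers, then grip with the correction.

```bash
python3 - <<'E'
from h import *
yaw=-0.158; a=np.array([np.cos(yaw),np.sin(yaw),0]); c=np.array([420.5,281.5,0])
f0=robot.observe()['contact_force']; z=70
while z>45:
    z-=2.5; robot.servo_line(np.array([419.5,281,z]),feed=60)
    f=robot.observe()['contact_force']-f0
    if f[2]>3.5: break
s=robot.observe(); off=90-s['tcp_pos'][2]; print('z',z,s['tcp_pos'],'off',off,f,s['t'])
if f[2]>3.5:
    robot.servo_line(c+[0,0,z+6],feed=150); grip(0.55,15)
    robot.servo_line(c+[0,0,70-off],feed=120); grip(0.0,15)
else:
    robot.servo_line(c+[0,0,75],feed=150)
s=robot.observe(); print(s['t'],s['tcp_pos'],s['grip_width'],s['contact_force'])
E
```

```text
z 50.0 [420.71946059 281.0284027   51.87919873] off 38.12080127436742 [-1.33707622 -4.41089446 16.31564193] 19.525
21.5 [420.61824906 280.71853431  32.17999449] 0.2611319280596751 [-0.97540006 -3.54161864  5.11395036]
```

The grip width is 24.0 mm, so I have the cap. The true tips sit about 38 mm behind the nominal TCP. Now I'll slide it to zero.

```bash
python3 - <<'E'
from h import *
yaw=-0.158; a=np.array([np.cos(yaw),np.sin(yaw),0]); s=robot.observe(); c=s['tcp_pos']; f0=s['contact_force']
d=-40; robot.servo_line(c+a*d,feed=110); print(((robot.observe()['contact_force']-f0)@a).round(1))
while d>-62:
    d-=2; robot.servo_line(c+a*d,feed=60)
    s=robot.observe(); f=(s['contact_force']-f0)@a; print(d,round(f,1),((s['tcp_pos']-c)@a).round(1))
    if f>10: break
grip(0.5); p=robot.observe()['tcp_pos']
robot.servo_line(p+[0,0,240],feed=350)
i=viewer.camera_info('wrist'); save('wrist','w4.png'); i={k:np.array(v) for k,v in i.items() if k in('R','t')}
print(pin('fader_top','wrist',i)); s=robot.observe(); print(s['t'],s['tcp_pos'],s['grip_width'])
E
```

```text
-1.5
-42 0.4 -41.4
-44 2.2 -43.6
-46 2.4 -46.0
-48 2.4 -48.1
-50 1.4 -50.1
-52 1.8 -52.1
-54 2.3 -54.1
-56 2.0 -56.1
-58 2.9 -57.3
-60 8.6 -57.4
-62 12.0 -57.5
[(0.73, array([368.7, 287.9,  89.7]))]
26.2 [358.10319261 289.17478145 270.16392442] 0.5014928348215436
```

View pics/w4.png

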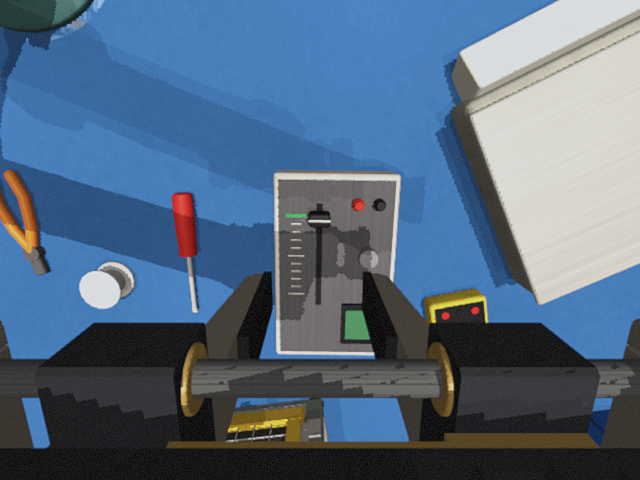

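The cap is at the green zero bar, px (319,217), and the force rose to 12 N against the hard stop at 57.5 mm of travel. Next: move above the bolt knob, look, descend with the tip correction and grip.

```bash
python3 - <<'E'
from h import *
gy=-0.032; o=rv([0,0,-1],[-np.sin(gy),np.cos(gy),0])
robot.movep(np.array([592,30,240]),o)
print(robot.observe()['t'])
i=viewer.camera_info('wrist'); save('wrist','w5.png'); i={k:np.array(v) for k,v in i.items() if k in('R','t')}
est=[pin(n,'wrist',i) for n in('bolt_knob','gate_hinge','gate_edge')]; print(est)
k=np.array([592,30,195.])
for c,p in est[0]:
    if c>.3 and np.linalg.norm(p-k)<9: k=(k+p*2)/3; break
print('k',k)
robot.servo_line(np.array([k[0],k[1],141]),feed=150)
f0=robot.observe()['contact_force']
grip(0.0,35)
s=robot.observe(); print(s['t'],s['tcp_pos'],s['grip_width']*92,f0,s['contact_force'])
E
```

```text
27.5167
[[(0.71, array([668.8, 219.2,  -4.3])), (0.64, array([590.7,  29.4, 190.4]))], [(0.65, array([664.7, 225.3, 198.6]))], []]
k [591.13333333  29.6        191.93333333]
29.125 [591.14309939  29.4780912  141.06286157] 13.000995616282673 [ 0.24695889 -1.00952501  0.04995183] [-0.43723019  0.00163153  0.04998878]
```

```bash
python3 - <<'E'
from h import *
gy=-0.032; ya=np.array([-np.sin(gy),np.cos(gy),0]); s=robot.observe(); p=s['tcp_pos']; f0=s['contact_force']
def rep(l): s=robot.observe(); print(l,s['t'],(s['tcp_pos']-p).round(1),(s['contact_force']-f0).round(1),round(s['grip_width']*92,1))
robot.servo_line(p+[0,0,5],feed=40); rep('l5')
robot.servo_line(p+[0,0,10.5],feed=40); rep('l10')
for d in (4,8,12,18,24,30,35):
    robot.servo_line(p+ya*d+[0,0,10.5],feed=40); rep(d)
    if np.linalg.norm(robot.observe()['contact_force']-f0)>15: print('stop');break
i=viewer.camera_info('wrist'); save('wrist','w6.png'); i={k:np.array(v) for k,v in i.items() if k in('R','t')}
print(pin('bolt_knob','wrist',i))
E
```

```text
l5 29.4 [-0.3 -0.1  4.7] [ 0.8  0.5 -3.5] 13.0
l10 29.6917 [-0.2 -0.2 10.5] [ 1.2  0.2 -3.6] 12.7
4 29.9417 [-0.2  3.5 10.2] [-0.3 -2.1 -5.5] 13.1
8 30.1917 [ 0.   8.3 10.4] [-0.3 -2.  -5.2] 12.7
12 30.4417 [ 0.3 12.6 10.5] [ 0.6 -1.3 -4.4] 12.9
18 30.7417 [ 0.6 18.9 10.6] [-1.3 -1.1 -6. ] 13.0
24 31.0417 [ 0.8 24.9 10.6] [-0.7  0.5 -4.6] 13.0
30 31.3417 [ 1.  30.8 10.5] [-2.2 -0.3 -5.7] 13.0
35 31.6167 [ 1.1 35.6 10.5] [-0.5 -0.3 -7.2] 13.0
[(0.72, array([589.1,  64.8, 201.9]))]
```

View pics/w6.png

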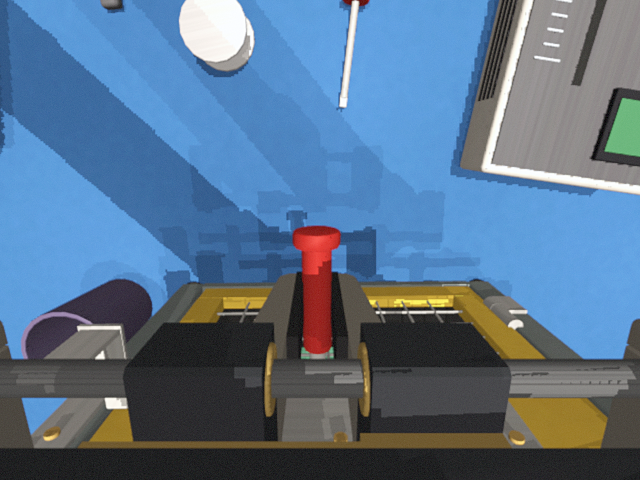

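The handle is held between the fingers and has been drawn 35 mm. Forces stayed below 8 N, so it never caught on the keeper. Now I'll swing the gate along the arc about the hinge.

```bash
python3 - <<'E'
from h import *
H=np.array([669.,222.,0]); s=robot.observe(); p=s['tcp_pos'].copy(); f0=s['contact_force']; r0=R.from_rotvec(s['tcp_rot'])
for th in np.linspace(0.05,0.3,6):
    q=R.from_rotvec([0,0,-th]); t=H*[1,1,0]+q.apply(p-H)
    robot.servo_line(t,feed=45,rotation=(q*r0).as_rotvec())
    s=robot.observe(); F=s['contact_force']-f0; print(th.round(2),s['t'],(s['tcp_pos']-t).round(1),F.round(1),round(s['grip_width']*92,1))
    if np.linalg.norm(F)>25: print('stop');break
for c in ('top','scene','wrist'):
    i=viewer.camera_info(c); save(c,c+'7.png'); i={k:np.array(v) for k,v in i.items() if k in('R','t')}
    print(c,[(n,pin(n,c,i)) for n in('gate_edge','bolt_knob','gate_hinge')])
E
```

```text
0.05 32.0667 [ 1.  -0.3  0.3] [ 2.7 -0.6  0.6] 12.9
0.1 32.4083 [ 0.6 -0.3  0.2] [ 2.8 -1.   0.3] 13.3
0.15 32.75 [ 0.4 -0.3  0.1] [ 2.9 -2.7  0.8] 12.3
0.2 33.0917 [ 0.3 -0.3  0.1] [ 2.6 -2.8  0.7] 12.9
0.25 33.4333 [ 0.3 -0.3  0. ] [ 3.7 -2.5  1.8] 13.3
0.3 33.775 [ 0.4 -0.3  0. ] [ 3.1 -1.6  1.2] 13.0
top [('gate_edge', [(0.74, array([583.7, -38.9, 202.7]))]), ('bolt_knob', []), ('gate_hinge', [(0.57, array([673.3, 220.3, 202. ]))])]
scene [('gate_edge', [(0.71, array([587.3, -40. , 199.9]))]), ('bolt_knob', [(0.89, array([554.4,  96.8, 202.4])), (0.37, array([586.1, -38.9, 201.6]))]), ('gate_hinge', [(0.92, array([667.1, 223.2, 198.5]))])]
wrist [('gate_edge', [(0.68, array([584.5, -39.8, 199.3]))]), ('bolt_knob', [(0.83, array([550.6,  94. , 199.8]))]), ('gate_hinge', [(0.6, array([666.7, 223.2, 197.4]))])]
```

View pics/scene7.png

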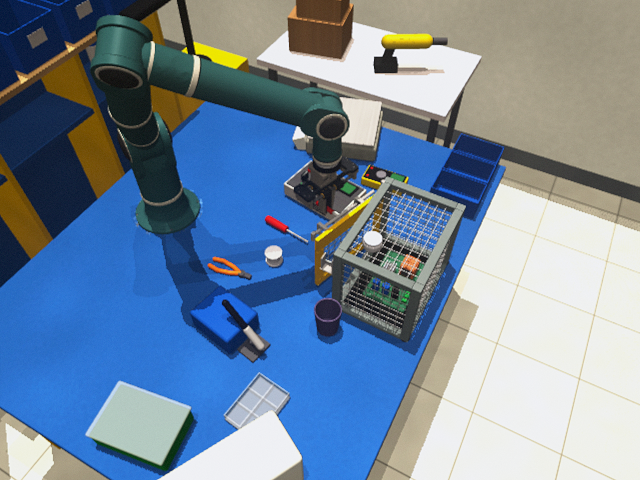

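View pics/wrist7.png

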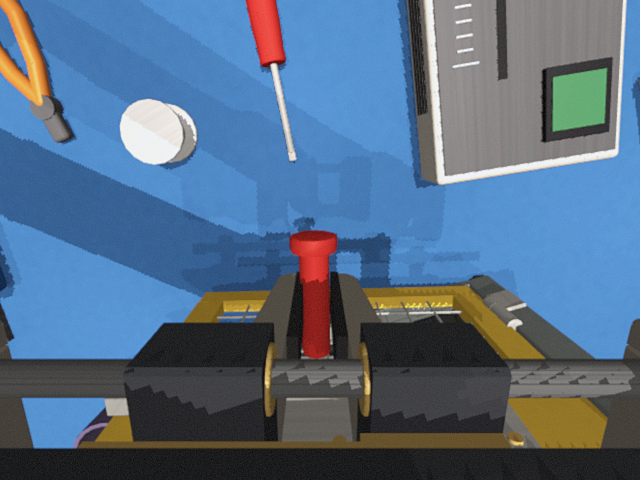

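The gate stands open with the gripper on the red handle, px (314,290) in the wrist view, and everything else is in place. The edge came out about 77–81 mm. I'll check that it's steady and hand in.

```bash
python3 - <<'E'
from h import *
a=robot.observe(); robot.hold(0.5); s=robot.observe(); print(s['t'],(s['tcp_pos']-a['tcp_pos']).round(2),s['contact_force'].round(1),s['grip_width']*92)
i=viewer.camera_info('top'); save('top','top8.png'); i={k:np.array(v) for k,v in i.items() if k in('R','t')}
print(pin('fader_top','top',i),pin('gate_edge','top',i)); robot.job_done()
E
```

```text
34.875 [-0.11  0.05 -0.03] [ 2.9 -3.3 -5.8] 12.863045518851253
[(0.48, array([367.5, 288.4,  88.5]))] [(0.78, array([579. , -39.2, 200.6])), (0.48, array([ 449.7, -284.1,   -0.6]))]
the job is handed in; nothing more can be done
```

The job is handed in at about 35 s of the 48 s allowed. The fader is at zero, and the gate is open about 8 cm with the gripper still holding the bolt's handle.

- **Fader:** I slid it down first, until the force rose to 12 N against its zero stop. The pictures after that show the cap at the green bar, and the last top picture still puts it there, at about (368, 288).
- **Bolt:** I lifted the handle 10.5 mm and drew it about 35 mm, keeping it level. The force stayed below 8 N, so it did not catch on the keeper.
- **Gate:** I swung it along its arc by a commanded 0.3 rad. During a 0.5 s hold before hand-in the arm moved about 0.1 mm, and the grip stayed at 13 mm on the 14 mm handle.

**What went wrong or disagreed:**
- My first push on the fader, with the fingers shut, passed over the cap without moving it. The real fingertips end about 38 mm short of the reported tool point. I measured that with a brief 16 N touch on top of the cap and corrected every grip after it.
- The pictures disagree slightly on how far the gate's edge came out: 74 to 77 mm by comparing positions in the first pictures, and about 82 mm in the last one. The commanded swing works out to 81 mm.
- I did not measure the other bench items again at the end. None looked moved in the final scene and wrist pictures.

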